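# Ready the new sleeve, find which way the drum nut undoes, and hold it off the spindle

## Task

The 51 mm abrasive sleeve on the spindle sander is worn: first pick the new sleeve of the same diameter from the three on the bench and stand it upright, let go, on the sander's steel table beside the drum. Then take the hex cap nut off that drum, the one in the middle of the steel table: nobody knows whether it is right- or left-hand threaded, so try it both ways, unscrew it by turning rather than pulling it off, and finish while still holding it level in the gripper, lifted well clear above the spindle end, so that I can swap the sleeve. Leave the spare drum's nut on the sander's shelf, the other sleeves and everything else on the bench where they are.

Things in the scene. Friction and masses are not known exactly. Their poses are not given: they have to be found in the camera images.
- sander: spindle sander let into the bench, fixed: flat steel table, top 20 mm above the bench, x -140..140, y -190..100 mm; then to y 190 a grey shelf of the same height with a spare drum and nut at (70, 146) mm and two thin spindles at y 150, 107 mm high. Origin at bench height, z up. The working drum, 51 mm wide, 100 mm high, stands at (20, -20) mm and does not turn; the rest of the steel table is free
- spindle_seat (a point): on the working drum's axis, where the home nut's underside rests: top of a 44 mm steel washer, 104 mm above the bench. The threaded end is 24 mm wide and ends 20.5 mm above this. Two-start thread, hand unseen and different from drum to drum: the wrong way the nut stops dead after about 0.1 rad; the right way it turns easily, rises 16 mm a turn, is free after about 2.5 rad
- nut: steel hex cap nut on the working drum: closed low-domed top, 34 mm across flats, 39 mm over corners, flats 24.5 mm tall, 31.5 mm with the dome, 0.1 to 0.21 kg. Origin: centre of its underside, z up its axis; flats face its x axis and every 60 degrees. Starts home, finger-loose, its yaw equal to the sander's; let go half-way it stays where it is
- spare_nut: the same kind of nut on the spare drum standing on the sander's shelf; leave it
- sleeve_51: an abrasive sleeve, 51 mm outside diameter, 46 mm inside, 76 mm tall, open tube of brown abrasive paper on card, standing on end on the bench; origin: centre of its lower end, z up its axis; 0.025 to 0.05 kg; matches the drum
- sleeve_38: an abrasive sleeve, 38 mm outside diameter, 33 mm inside, 76 mm tall, open tube of brown abrasive paper on card, standing on end on the bench; origin: centre of its lower end, z up its axis; a wrong size
- sleeve_64: an abrasive sleeve, 64 mm outside diameter, 59 mm inside, 76 mm tall, open tube of brown abrasive paper on card, standing on end on the bench; origin: centre of its lower end, z up its axis; a wrong size
- square: bystander: small try square lying flat, wooden stock 75 x 14 x 12 mm along its x centred on the origin, steel blade 110 mm along +y, 8 mm high at the blade; origin: under the middle of the stock
- sanding_block: bystander: cork sanding block 70 x 110 x 29 mm; origin: centre of its underside
- tape: bystander: roll of masking tape lying flat, 96 mm diameter, 25 mm high; origin: centre of its underside
- glue: bystander: white glue bottle, 52 mm diameter, 130 mm tall; origin: centre of its underside
- brush: bystander: bench brush 210 mm long lying along its x, about 20 mm high; origin: under its middle
- pencil_tin: bystander: steel tin of pencils, 72 mm diameter, 130 mm tall with the pencils; origin: centre of its underside
- spacer: bystander: aluminium spacer ring, 48 mm diameter, 12 mm high; origin: centre of its underside

How it is judged:
On the way, in this order (a step that is already met when the one before it is completed fails the run):
1. the 51 mm sleeve stands upright and let go on the sander's steel table, the drum's nut still home (z of sleeve_51 in the frame of sander between 0.016 and 0.026 m and angle between sleeve_51's own z axis and vertical below 0.12 rad and x of sleeve_51 in the frame of sander between -0.125 and 0.125 m and y of sleeve_51 in the frame of sander between -0.178 and 0.09 m and linear speed of sleeve_51 below 0.03 m/s and contact force between the fingers and sleeve_51 below 0.1 N and z of nut in the frame of spindle_seat below 0.003 m and horizontal distance between nut and spindle_seat below 0.006 m), for 0.2 s.
2. the nut is unscrewed: turned by more than 1 rad from home while still on the thread (angle between the x axis of nut and the x axis of sander, either way round above 1 rad and z of nut in the frame of spindle_seat between 0.0022 and 0.009 m and horizontal distance between nut and spindle_seat below 0.006 m and angle between nut's own z axis and vertical below 0.25 rad), for 0.1 s.
At the end, for the whole second after the job is handed in: the nut gripped by the fingers (over 2 N), still, level within 0.3 rad, its underside over 50 mm above its seat (30 mm clear of the spindle end); the 51 mm sleeve upright within 0.12 rad on the sander's steel table, released and still (z of nut in the frame of spindle_seat above 0.05 m and angle between nut's own z axis and vertical below 0.3 rad and contact force between the fingers and nut above 2 N and linear speed of each of nut, sleeve_51 below 0.03 m/s and z of sleeve_51 in the frame of sander between 0.016 and 0.026 m and angle between sleeve_51's own z axis and vertical below 0.12 rad and x of sleeve_51 in the frame of sander between -0.125 and 0.125 m and y of sleeve_51 in the frame of sander between -0.178 and 0.09 m and contact force between the fingers and sleeve_51 below 0.1 N); the arm keeps its last pose, push and grip.
It fails at once if the spare drum's nut is moved (distance of spare_nut from where it was at the start of the episode above 0.01 m).
It fails at once if a sleeve of the wrong size is shifted by more than 30 mm (distance of any of sleeve_38, sleeve_64 from where it was at the start of the episode above 0.03 m).
It fails at once if another thing on the bench is shifted by more than 40 mm (distance of any of square, sanding_block, tape, glue, brush, pencil_tin, spacer from where it was at the start of the episode above 0.04 m).
It also fails if it takes over 61 s, if anything falls off the work surface, if the arm or the gripper's body presses on something with over 40 N, if the wrist force passes 120 N, or if a joint passes its speed limit or range.

## Robot

A 6-joint arm with a two-finger parallel gripper is mounted at the origin on the work surface. World frame = base frame: x ahead of the robot, y to its left, z up, the work surface at z = 0. Lengths are in m, angles in rad, forces in N, time in s.
With the tool pointing down it reaches from about 0.35 to 0.975 m from the base axis. Payload 4.9 kg.
Tool frame: the origin (TCP) lies midway between the tips of the shut fingers; the grasp point (between the pads) lies 19 mm behind it; z points along the fingers, y is the direction in which the jaws open and shut (so a half turn about z gives the same grasp; the last joint's range is limited). The gripper opens to 85 mm and grips with 20 to 120 N. Pads are 22 mm wide; open, the fingers measure 114 mm over their backs; the gripper's body (76 mm by 85 mm) begins 54 mm behind the grasp point. The pads swing forward as they close: fully open they stand 13 mm farther back than shut.
Start: joints at [1.19, 0.053, 1.613, -0, 1.476, -0.119], TCP at [0.162, 0.604, 0.231] pointing down, gripper open.
Joint ranges: [-3.01, 3.01], [-1.01, 2.22], [0.06, 2.58], [-1.02, 4.17], [0.09, 2.62], [-3.14, 3.14]. Speed limits (rad/s): [2.57, 2.57, 3.14, 3.14, 3.14, 3.14].

## Interface

Orientations are given as a rotation vector (axis times angle).
In Python, from station import ctrl gives the robot as it stands.
- The arm moves only by the tool play_rows, never from a script. Its argument "motion" is a list that holds one entry, the list of rows, each a list of 7 numbers: the closure, from -1 (fully open) to 1 (shut), then the shift along the tool's x, y, z in cm, then the turn, a rotation vector about the tool's x, y, z in degrees. A call has 1 to 20 rows; each row is the pose to reach, as a shift and turn from the pose measured when the call began, along the tool's axes at that moment; what a row does not reach only later rows make up. A row lasts 1/8 s, in which the tool goes at most 62.5 mm and 10.7 degrees, less where a joint would pass 70% of its speed; a pose out of reach is approached as far as the arm can. A call with a gripper value outside its range is refused whole. The fingers move at their own pace and stop on an object; "newtons" is the grip in N (left out, the last holds). Time passes only in rows, so rows that repeat a pose let the fingers close. It gives the time, the measured TCP pose, the force and the opening at its end, in the units of the state.
- ctrl.get_obs(): the state, without advancing time (a new reading comes with each control period).
- ctrl.get_image(name): name is "side" or "top"; returns a dict with "color" (400x640x3 uint8, red, green, blue), "mtx" (3x3 intrinsics, pixels), "T" (4x4, takes a point from camera to world coordinates). Camera axes: x right, y up, looking along -z (the intrinsics and any distortion apply to the point x, -y, -z); pixel columns grow to the right and rows downward; lengths in m; the calibration is good to about 2 mm. A picture is of the moment at which its call begins. There is no depth.
- ctrl.finish_job(): hands the job in, once; it reports no verdict.
The state is a dict: "t": time; "q": joint angles; "dq": joint speeds; "effort": joint torques, N m; "tool_pos": TCP position; "tool_rot": TCP orientation; "contact_force": force on the tool from outside, world axes, zero at the start; "wrist_torque": the same for the moment, N m; "opening": finger opening in m.
Only numpy, scipy, OpenCV 4.12 (cv2) and the standard library are available. Lean on these libraries where they do the work, as an engineer would, in place of code of your own. Each camera call takes 0.05 s, during which the arm holds its last target.

## Working session

There is one attempt and no reset: what is moved stays moved. The work goes in short steps, Python scripts to look and compute and a tool call to move; the robot and the scene stay as the last step left them, time stands still between calls to the robot, and variables do not carry over. Pictures are saved under pics/ and viewed, and the job is handed in when it is done.

Besides the shell and the picture viewer there is one more tool, called after "Request:" as name(argument=value, ...) on one line, values as JSON. play_rows: Moves the arm, as the interface text tells. Its arguments: {"type":"object","properties":{"motion":{"type":"array"},"newtons":{"type":"number"}},"required":["motion"]}

```bash
mkdir -p pics; ls; python3 - <<'E'
from station import ctrl
import cv2,numpy as np
np.set_printoptions(precision=4,suppress=True)
o=ctrl.get_obs();print(o)
for n in("side","top"):
    i=ctrl.get_image(n);cv2.imwrite(f"pics/{n}0.png",i["color"][:,:,::-1]);print(n,i["mtx"],i["T"],[k for k in i])
E
```

```text
pics
{'t': 0.0, 'q': array([ 1.19  ,  0.0534,  1.6143,  0.    ,  1.476 , -0.119 ]), 'dq': array([ 0.0007, -0.0007,  0.0002,  0.0007,  0.0017, -0.0004]), 'effort': array([  0.0013, -39.3707, -37.0165,  -0.0001,   0.007 ,  -0.    ]), 'tool_pos': array([0.1615, 0.6031, 0.2301]), 'tool_rot': array([-0.4099, -3.1142,  0.0031]), 'contact_force': array([ 0.3528, -0.3269, -0.2409]), 'wrist_torque': array([-0.0095,  0.0026,  0.0333]), 'opening': 0.08542614709895363}
side [[376.2337   0.     315.4789]
 [  0.     376.2337 199.2167]
 [  0.       0.       1.    ]] [[ 0.8347  0.3925 -0.3862  0.1236]
 [-0.5505  0.5779 -0.6024 -0.627 ]
 [-0.0133  0.7155  0.6985  0.8217]
 [ 0.      0.      0.      1.    ]] ['color', 'mtx', 'T']
top [[447.3033   0.     316.7866]
 [  0.     447.3033 203.2699]
 [  0.       0.       1.    ]] [[-0.0251  0.9938 -0.1081  0.3508]
 [-0.9995 -0.027  -0.0165  0.0028]
 [-0.0193  0.1076  0.994   1.5091]
 [ 0.      0.      0.      1.    ]] ['color', 'mtx', 'T']
```

View pics/side0.png

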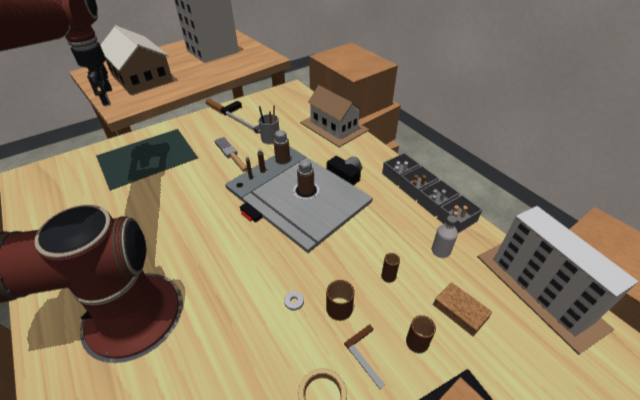

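View pics/top0.png

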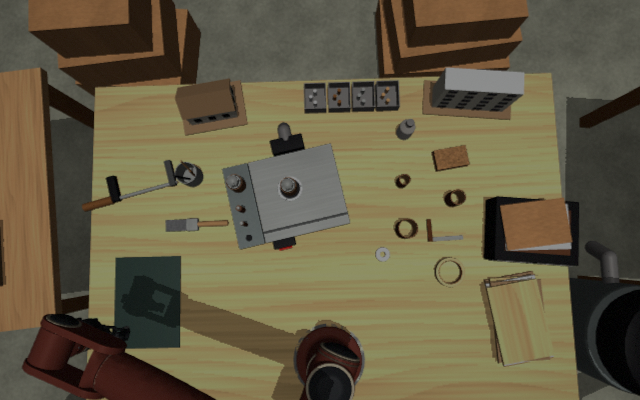

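The side view shows the sander near (300,200). The sleeves are at (390,267), (340,300) and (421,333). In the top view they are at (402,181), (405,228) and (455,197). I'll zoom in to measure.

```bash
cat > h.py <<'E'
import numpy as np,cv2
from station import ctrl
np.set_printoptions(precision=4,suppress=True)
def ray(i,p):
    d=np.linalg.inv(i["mtx"])@[p[0],p[1],1]; d=i["T"][:3,:3]@[d[0],-d[1],-d[2]]
    return i["T"][:3,3],d
def onz(i,p,z):
    o,d=ray(i,p); return o+d*(z-o[2])/d[2]
def proj(i,P):
    c=i["T"][:3,:3].T@(np.asarray(P)-i["T"][:3,3]); c=i["mtx"]@[c[0],-c[1],-c[2]]; return c[:2]/c[2]
def crop(i,x0,y0,x1,y1,f,name):
    cv2.imwrite(name,cv2.resize(i["color"][y0:y1,x0:x1,::-1],None,fx=f,fy=f,interpolation=cv2.INTER_CUBIC))
E
python3 - <<'E'
from h import *
t=ctrl.get_image("top");s=ctrl.get_image("side")
np.savez("im0.npz",t=t["color"],s=s["color"])
crop(t,220,140,360,260,5,"pics/t_sander.png")
crop(t,370,160,480,250,7,"pics/t_sl.png")
crop(s,220,120,380,250,5,"pics/s_sander.png")
E
```

```text
(no output)
```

View pics/t_sander.png

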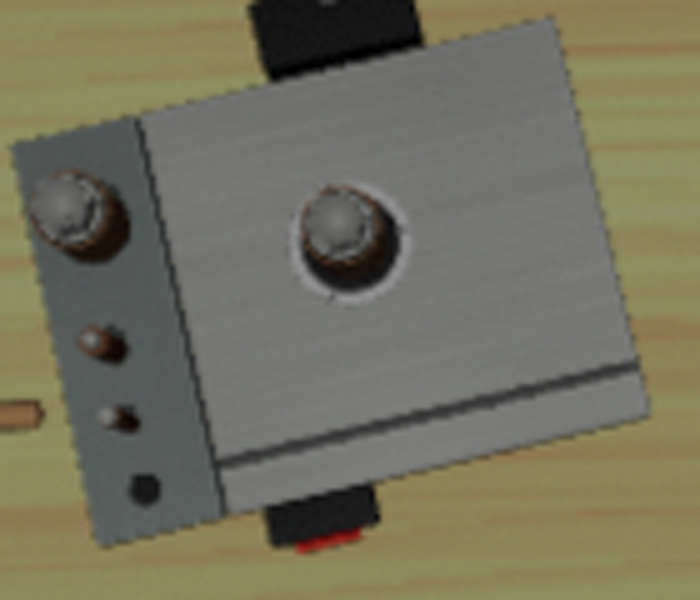

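View pics/t_sl.png

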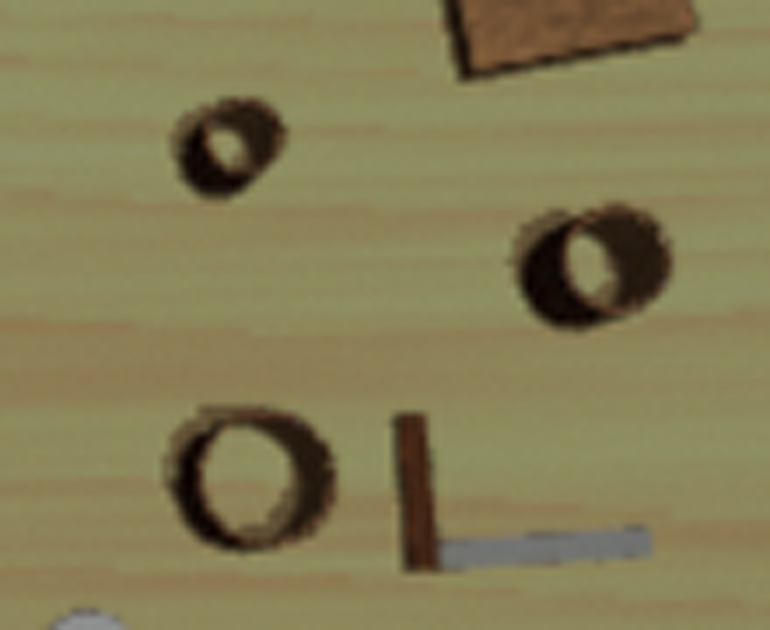

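View pics/s_sander.png

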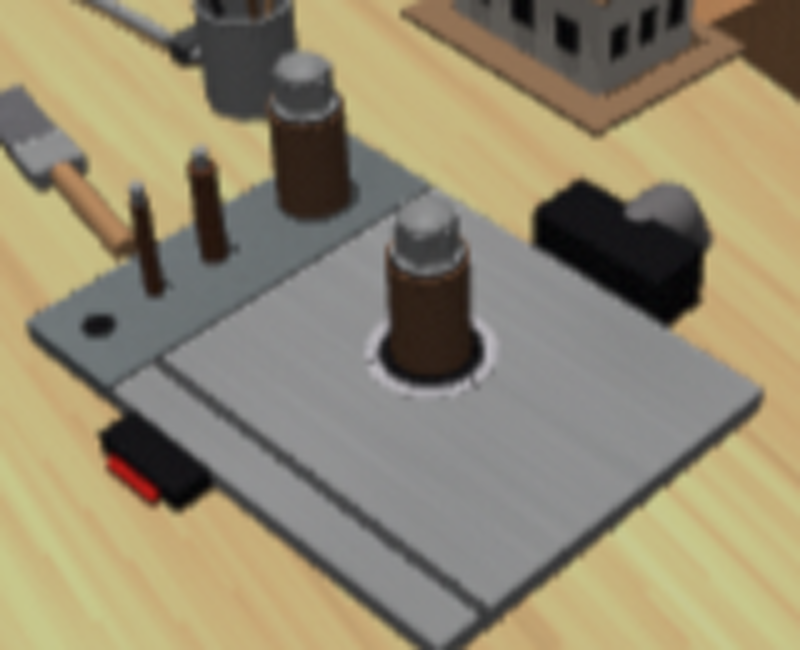

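```bash
python3 - <<'E'
from h import *
t=ctrl.get_image("top");s=ctrl.get_image("side")
C=[onz(t,p,.02) for p in [(222.4,169),(330.6,143),(350,223),(239.6,249.6)]]
for c in C:print(c)
C=np.array(C)
for a,b in((0,1),(1,2),(2,3),(3,0)):
    d=C[b]-C[a];print(np.linalg.norm(d),np.degrees(np.arctan2(d[1],d[0])))
print(C.mean(0), [proj(s,c) for c in C])
crop(s,310,240,450,360,5,"pics/s_sl.png")
for nm,im,boxes in (("t",t,[(390,170,415,192),(388,212,420,244),(440,185,470,210)]),):
    for b in boxes:
        sub=im["color"][b[1]:b[3],b[0]:b[2]].astype(int)
        m=(sub.sum(2)<230).astype(np.uint8)
        ys,xs=np.nonzero(m);print(b,xs.min()+b[0],xs.max()+b[0],ys.min()+b[1],ys.max()+b[1])
E
```

```text
[0.6383 0.3446 0.02  ]
[ 0.7173 -0.0246  0.02  ]
[ 0.4437 -0.0814  0.02  ]
[0.3649 0.2878 0.02  ]
0.3775329679651709 -77.92006188591363
0.2794477247009369 -168.27459147170458
0.3775206286334537 102.04624423648244
0.2792256442090257 11.727671967277002
[0.541  0.1316 0.02  ] [array([288.995 , 146.0665]), array([372.4857, 196.755 ]), array([307.0984, 248.5313]), array([224.3876, 183.6718])]
(390, 170, 415, 192) 395 410 174 187
(388, 212, 420, 244) 394 417 218 238
(440, 185, 470, 210) 444 465 189 206
```

View pics/s_sl.png

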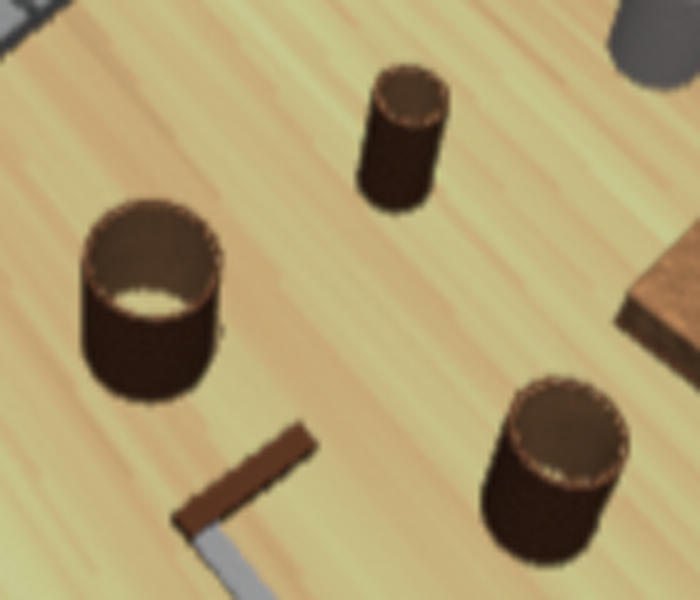

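```bash
python3 - <<'E'
from h import *
t=ctrl.get_image("top");s=ctrl.get_image("side")
a=np.radians(11.9);R=np.array([[np.cos(a),-np.sin(a)],[np.sin(a),np.cos(a)]])
O=np.array([.541,.1316])
W=lambda x,y,z:np.r_[O+R@[x,y],z]
n=W(20,-20,0) if 0 else W(.02,-.02,0)
print("nut",n)
for z in(.104,.1285,.1355): print(z,proj(t,[n[0],n[1],z]),proj(s,[n[0],n[1],z]))
v=s["color"].copy()
def circ(im,i,c,r,z,col):
    pts=np.array([proj(i,[c[0]+r*np.cos(u),c[1]+r*np.sin(u),z]) for u in np.linspace(0,6.28,60)])
    cv2.polylines(im,[np.round(pts*4*5/1).astype(int)],True,col,1,shift=2) 
V={k:cv2.resize(i["color"],None,fx=5,fy=5,interpolation=cv2.INTER_CUBIC)[:,:,::-1].copy() for k,i in(("t",t),("s",s))}
I={"t":t,"s":s}
P={}
for nm,p,r in(("51",(423.6,326.6),.0255),("64",(340.4,291.8),.032),("38",(392,259.2),.019)):
    c=onz(s,p,.076);P[nm]=c;print(nm,c,proj(t,c),proj(t,[c[0],c[1],0]), np.hypot(c[0],c[1]))
    for k in V:
        for z in(0,.076): circ(V[k],I[k],c,r,z,(0,255,0) if z else (255,0,0))
for k in V:
    circ(V[k],I[k],n,.0255,.1,(0,255,0));circ(V[k],I[k],n,.0255,.02,(255,0,0));circ(V[k],I[k],n,.0195,.1285,(0,0,255))
    for z in (0.02,):
        pts=np.array([proj(I[k],W(x,y,z)) for x,y in((-.14,-.19),(.14,-.19),(.14,.19),(-.14,.19))]);cv2.polylines(V[k],[np.round(pts*20).astype(int)],True,(0,255,255),1,shift=2)
cv2.imwrite("pics/ov_s1.png",V["s"][1200:1800,1550:2250]);cv2.imwrite("pics/ov_s2.png",V["s"][600:1250,1100:1900][:600])
cv2.imwrite("pics/ov_t1.png",V["t"][800:1250,1850:2400]);cv2.imwrite("pics/ov_t2.png",V["t"][700:1300,1100:1800])
E
```

```text
nut [0.5647 0.1162 0.    ]
0.104 [287.9863 184.9277] [304.9267 169.2776]
0.1285 [287.3331 183.7638] [304.6518 162.8293]
0.1355 [287.1422 183.4238] [304.5718 160.95  ]
51 [ 0.513  -0.4307  0.076 ] [459.2132 197.4464] [452.5241 200.1603] 0.6698263922506794
64 [ 0.4174 -0.266   0.076 ] [409.1264 228.5757] [404.9212 229.7386] 0.4949611355904713
38 [ 0.5749 -0.2626  0.076 ] [405.7623 179.8274] [401.7715 183.4001] 0.6320630092930005
```

View pics/ov_s1.png

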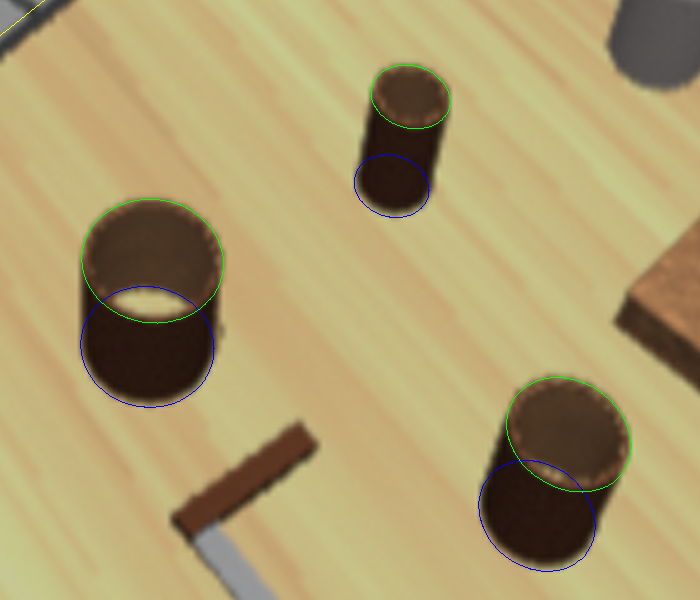

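View pics/ov_s2.png

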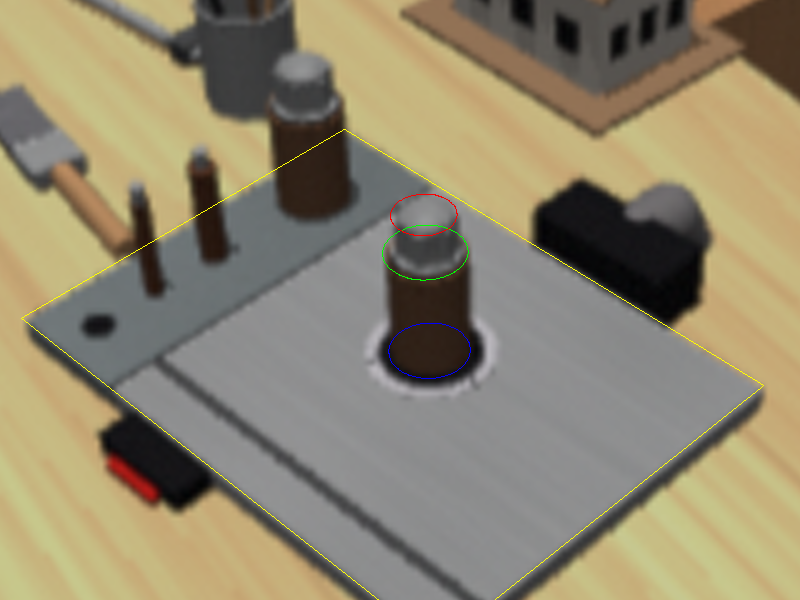

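View pics/ov_t1.png

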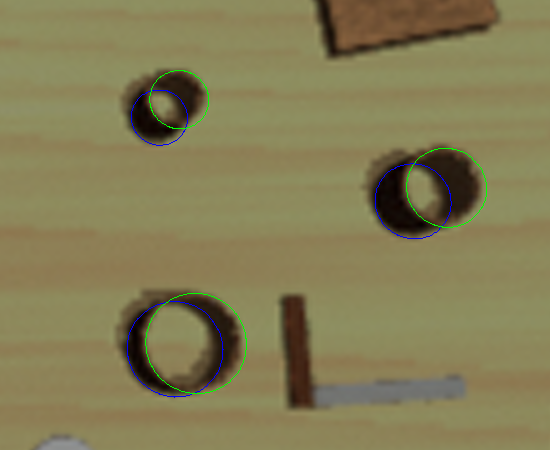

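View pics/ov_t2.png

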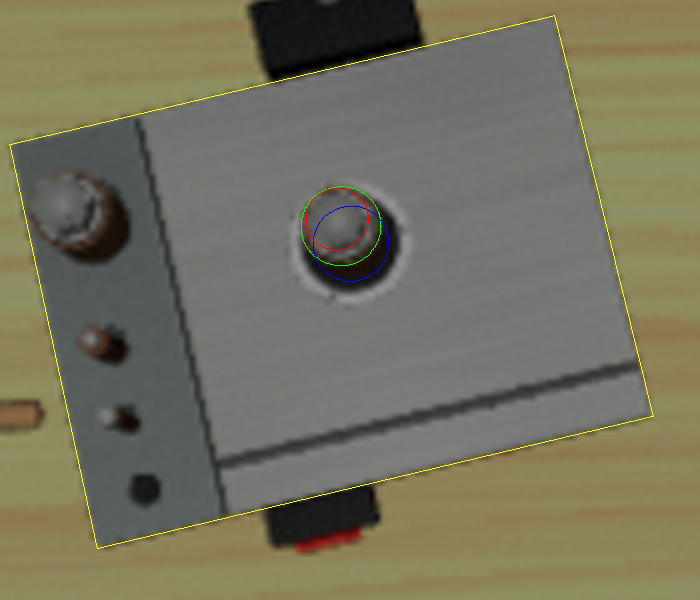

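The overlays fit within about a pixel. Sleeve_51, of middle size, is the one at side (424,327), at about (0.5135, -0.429). The nut is at about (0.565, 0.116) and the sander's yaw is about 11.9°. Next I'll write a helper for the tool-frame moves.

```bash
cat >> h.py <<'E'
from scipy.spatial.transform import Rotation as Ro
def st():
    o=ctrl.get_obs();R=Ro.from_rotvec(o["tool_rot"]);m=R.as_matrix()
    print("t",round(o["t"],2),"pos",o["tool_pos"],"yawY",round(np.degrees(np.arctan2(m[1,1],m[0,1])),2),"z",m[:,2],"q",o["q"],"F",o["contact_force"],"M",o["wrist_torque"],"open",round(o["opening"],4))
    return o,R
def go(x,y,z,yawY=None):
    "tool-frame shift cm, turn deg to the target; yawY = heading of tool y axis, deg; tool down"
    o=ctrl.get_obs();R=Ro.from_rotvec(o["tool_rot"]);m=R.as_matrix()
    d=m.T@(np.array([x,y,z])-o["tool_pos"])*100
    out=[*np.round(d,2)]
    if yawY is None: yawY=np.degrees(np.arctan2(m[1,1],m[0,1]))
    u=np.radians(yawY);Y=np.array([np.cos(u),np.sin(u),0]);Z=np.array([0,0,-1.]);X=np.cross(Y,Z)
    out+=[*np.round((R.inv()*Ro.from_matrix(np.c_[X,Y,Z])).as_rotvec(degrees=True),2)]
    print((x,y,z),[float(v) for v in out])
E
python3 - <<'E'
from h import *
st()
t=ctrl.get_image("top")
print(onz(t,(450,158),.029),onz(t,(436,168),.029),onz(t,(469,162),.029))
for y in (None,-90):
    go(.45,.15,.25,y);go(.5135,-.429,.20,y);go(.5135,-.429,.15,y)
E
```

```text
t 0.4 pos [0.1617 0.6036 0.2311] yawY 75.0 z [-0.0001 -0.0003 -1.    ] q [ 1.19    0.0528  1.6131  0.      1.476  -0.119 ] F [ 0.8609  0.4953 -0.3136] M [-0.0423  0.0139  0.0079] open 0.0853
[ 0.6519 -0.4222  0.029 ] [ 0.6194 -0.3737  0.029 ] [ 0.6365 -0.4845  0.029 ]
(0.45, 0.15, 0.25) [-39.59, -36.36, -1.87, -0.01, 0.0, 0.0]
(0.5135, -0.429, 0.2) [-60.71, -90.64, 3.14, -0.01, 0.0, 0.0]
(0.5135, -0.429, 0.15) [-60.71, -90.64, 8.14, -0.01, 0.0, 0.0]
(0.45, 0.15, 0.25) [-39.59, -36.36, -1.87, -0.0, 0.02, 165.0]
(0.5135, -0.429, 0.2) [-60.71, -90.64, 3.14, -0.0, 0.02, 165.0]
(0.5135, -0.429, 0.15) [-60.71, -90.64, 8.14, -0.0, 0.02, 165.0]
```

Request:
play_rows(motion=[[[-1,-20,-18,-1.9,0,0,0],[-1,-40,-36,-1.9,0,0,0],[-1,-40,-36,-1.9,0,0,0],[-1,-40,-36,-1.9,0,0,0],[-1,-40,-36,-1.9,0,0,0],[-1,-40,-36,-1.9,0,0,0],[-1,-40,-36,-1.9,0,0,0],[-1,-40,-36,-1.9,0,0,0],[-1,-40,-36,-1.9,0,0,0],[-1,-60.7,-90.6,3.1,0,0,0],[-1,-60.7,-90.6,3.1,0,0,0],[-1,-60.7,-90.6,3.1,0,0,0],[-1,-60.7,-90.6,3.1,0,0,0],[-1,-60.7,-90.6,3.1,0,0,0],[-1,-60.7,-90.6,3.1,0,0,0],[-1,-60.7,-90.6,3.1,0,0,0],[-1,-60.7,-90.6,3.1,0,0,0],[-1,-60.7,-90.6,3.1,0,0,0],[-1,-60.7,-90.6,3.1,0,0,0],[-1,-60.7,-90.6,3.1,0,0,0]]], newtons=25)

```text
t: 2.95
tool_pos: [0.5131, -0.4301, 0.1996]
tool_rot: [-0.414, -3.113, -0.001]
contact_force: [0.2, 0.5, 0.1]
opening: 0.0854
```

```bash
python3 - <<'E'
from h import *
st();go(.5135,-.429,.13);go(.5135,-.429,.03)
t=ctrl.get_image("top");s=ctrl.get_image("side")
crop(t,380,140,540,260,5,"pics/t1.png");crop(s,310,220,470,340,5,"pics/s1.png")
E
```

```text
t 2.95 pos [ 0.5131 -0.4301  0.1996] yawY 74.87 z [-0.0008  0.0007 -1.    ] q [-0.8087  0.1761  1.5327 -0.0001  1.4337 -2.1154] F [0.2283 0.54   0.1048] M [ 0.0335  0.0625 -0.042 ] open 0.0854
(0.5135, -0.429, 0.13) [-0.02, 0.11, 6.96, 0.03, -0.05, 0.0]
(0.5135, -0.429, 0.03) [-0.03, 0.11, 16.96, 0.03, -0.05, 0.0]
```

View pics/s1.png

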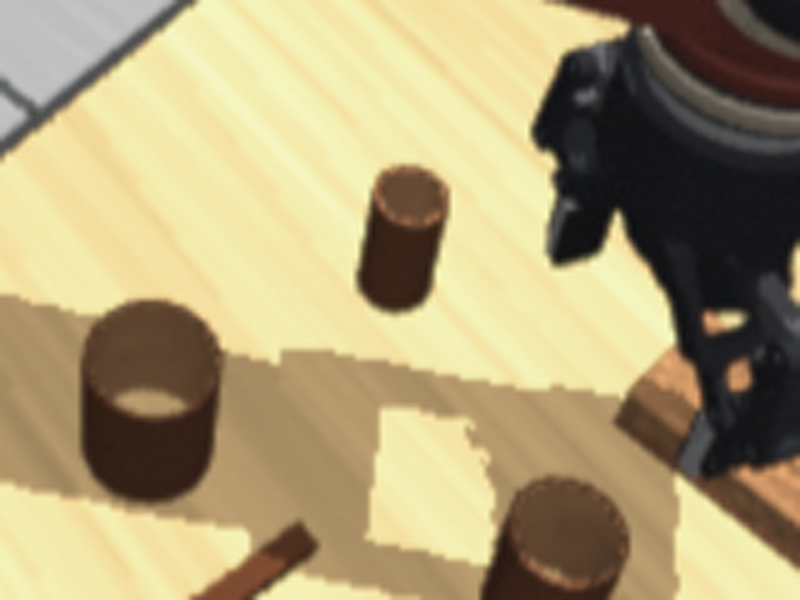

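The side view shows the gripper open in line above the sleeve rim at (570,540) in the crop. I'll descend and close.

Request:
play_rows(motion=[[[-1,0,0.1,4,0,0,0],[-1,0,0.1,8,0,0,0],[-1,0,0.1,11,0,0,0],[-1,0,0.1,13,0,0,0],[-1,0,0.1,15,0,0,0],[-1,0,0.1,17,0,0,0],[-1,0,0.1,17,0,0,0],[-1,0,0.1,17,0,0,0],[0.1,0,0.1,17,0,0,0],[0.2,0,0.1,17,0,0,0],[0.3,0,0.1,17,0,0,0],[1,0,0.1,17,0,0,0],[1,0,0.1,17,0,0,0],[1,0,0.1,17,0,0,0],[1,0,0.1,17,0,0,0],[1,0,0.1,17,0,0,0]]], newtons=25)

```text
t: 5.05
tool_pos: [0.5143, -0.4276, 0.0314]
tool_rot: [0.41, 3.114, -0.001]
contact_force: [-1.0, -0.2, 5.5]
opening: 0.0513
```

```bash
python3 - <<'E'
from h import *
st()
t=ctrl.get_image("top");s=ctrl.get_image("side")
crop(s,350,240,510,360,5,"pics/s2.png")
E
```

```text
t 5.05 pos [ 0.5143 -0.4276  0.0314] yawY 75.0 z [ 0.001  -0.0007 -1.    ] q [-0.8049  0.3397  1.6378  0.0003  1.1629 -2.1139] F [-1.0395 -0.197   5.482 ] M [ 0.0835  0.0439 -0.0583] open 0.0513
```

View pics/s2.png

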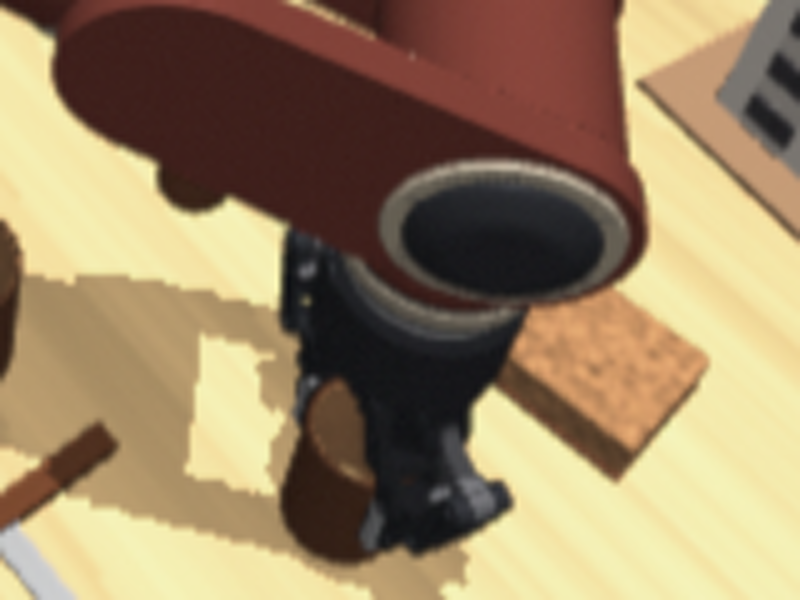

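```bash
python3 - <<'E'
from h import *
go(.5143,-.4276,.20,75);go(.566,.014,.20,75);go(.566,.014,.10,75)
E
```

```text
(0.5143, -0.4276, 0.2) [-0.01, -0.01, -16.86, -0.03, 0.07, 0.0]
(0.566, 0.014, 0.2) [6.42, 43.99, -16.89, -0.03, 0.07, 0.0]
(0.566, 0.014, 0.1) [6.43, 43.99, -6.89, -0.03, 0.07, 0.0]
```

Request:
play_rows(motion=[[[1,0,0,-1,0,0,0],[1,0,0,-3,0,0,0],[1,0,0,-7,0,0,0],[1,0,0,-12,0,0,0],[1,0,0,-17,0,0,0],[1,1,4,-17,0,0,0],[1,2,9,-17,0,0,0],[1,3,14,-17,0,0,0],[1,3.5,19,-17,0,0,0],[1,4,24,-17,0,0,0],[1,4.5,29,-17,0,0,0],[1,5,34,-17,0,0,0],[1,6,39,-17,0,0,0],[1,6.4,42,-17,0,0,0],[1,6.4,43.5,-16,0,0,0],[1,6.4,44,-14,0,0,0],[1,6.4,44,-11,0,0,0],[1,6.4,44,-8,0,0,0],[1,6.4,44,-7,0,0,0],[1,6.4,44,-7,0,0,0]]], newtons=25)

```text
t: 7.65
tool_pos: [0.5655, 0.0134, 0.0998]
tool_rot: [-0.411, -3.113, 0.001]
contact_force: [0.0, -0.3, -0.5]
opening: 0.0513
```

```bash
python3 - <<'E'
from h import *
st();go(.566,.014,.053,75);go(.566,.014,.0515,75)
t=ctrl.get_image("top");s=ctrl.get_image("side")
crop(s,220,120,380,240,5,"pics/s3.png")
E
```

```text
t 7.65 pos [0.5655 0.0134 0.0998] yawY 74.94 z [-0.0014 -0.0006 -1.    ] q [-0.1075  0.0317  1.8631 -0.0008  1.2482 -1.4152] F [ 0.01   -0.2864 -0.5159] M [ 0.0201 -0.0321 -0.0342] open 0.0513
(0.566, 0.014, 0.053) [-0.03, 0.08, 4.68, -0.06, -0.07, -0.06]
(0.566, 0.014, 0.0515) [-0.03, 0.08, 4.83, -0.06, -0.07, -0.06]
```

View pics/s3.png

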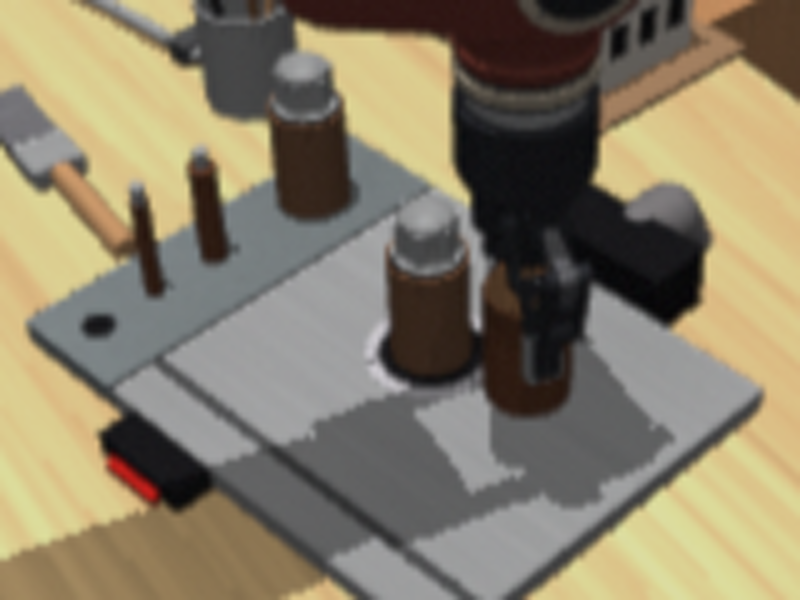

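The sleeve is held upright over the table, at crop (527,340). I'll lower it.

Request:
play_rows(motion=[[[1,0,0,1,0,0,0],[1,0,0,2.2,0,0,0],[1,0,0,3.3,0,0,0],[1,0,0,4,0,0,0],[1,0,0,4.4,0,0,0],[1,0,0,4.6,0,0,0],[1,0,0,4.7,0,0,0],[1,0,0,4.75,0,0,0],[1,0,0,4.8,0,0,0],[1,0,0,4.85,0,0,0],[1,0,0,4.85,0,0,0]]])

```text
t: 9.12
tool_pos: [0.5672, 0.0135, 0.0536]
tool_rot: [0.411, 3.112, -0.001]
contact_force: [-1.3, -0.1, -0.4]
opening: 0.051
```

Request:
play_rows(motion=[[[1,0,0,0,0,0,0],[1,0,0,0.05,0,0,0],[1,0,0,0.1,0,0,0]]])

```text
t: 9.5
tool_pos: [0.5672, 0.0135, 0.0526]
tool_rot: [0.411, 3.112, -0.001]
contact_force: [-0.2, -0.3, -0.4]
opening: 0.0514
```

```bash
python3 - <<'E'
from h import *
st()
s=ctrl.get_image("side")
crop(s,220,120,380,240,5,"pics/s4.png")
st()
E
```

```text
t 9.5 pos [0.5672 0.0135 0.0526] yawY 74.97 z [ 0.0027 -0.001  -1.    ] q [-0.1071  0.0945  1.8854 -0.0008  1.159  -1.4152] F [-0.1969 -0.2993 -0.3912] M [ 0.0075  0.0487 -0.0298] open 0.0514
t 9.55 pos [0.5672 0.0135 0.0525] yawY 74.96 z [ 0.0026 -0.001  -1.    ] q [-0.1071  0.0946  1.8854 -0.0008  1.159  -1.4151] F [ 0.3785 -0.2447  0.1243] M [0.0289 0.0129 0.0046] open 0.0509
```

View pics/s4.png

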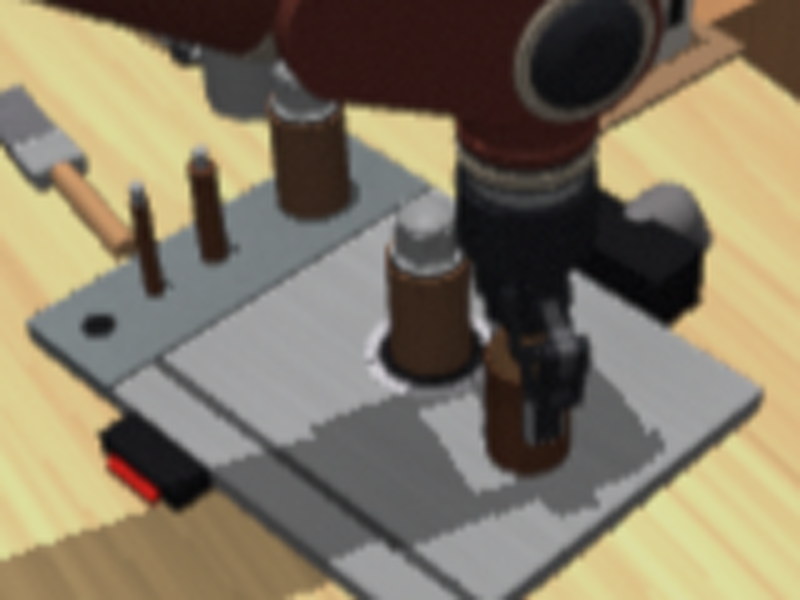

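The sleeve is still about 1 mm above the table, with no contact force. I'll go down in small steps.

Request:
play_rows(motion=[[[1,0,0,0.08,0,0,0],[1,0,0,0.12,0,0,0],[1,0,0,0.16,0,0,0],[1,0,0,0.16,0,0,0]]])

```text
t: 10.05
tool_pos: [0.5672, 0.0134, 0.0514]
tool_rot: [0.411, 3.112, -0.001]
contact_force: [-1.5, 0.4, 4.4]
opening: 0.0511
```

Request:
play_rows(motion=[[[0.2,0,0,0,0,0,0],[0,0,0,0,0,0,0],[-0.3,0,0,0,0,0,0],[-0.7,0,0,0,0,0,0],[-1,0,0,0,0,0,0],[-1,0,0,0,0,0,0],[-1,0,0,0,0,0,0],[-1,0,0,0,0,0,0]]])

```text
t: 11.05
tool_pos: [0.5673, 0.0134, 0.0514]
tool_rot: [0.41, 3.112, -0.001]
contact_force: [0.2, 0.2, 0.7]
opening: 0.0854
```

```bash
python3 - <<'E'
from h import *
st()
s=ctrl.get_image("side")
crop(s,220,120,380,240,5,"pics/s5.png")
go(.566,.014,.22,75)
E
```

```text
t 11.05 pos [0.5673 0.0134 0.0514] yawY 74.97 z [ 0.0026 -0.0011 -1.    ] q [-0.1071  0.0964  1.8857 -0.0009  1.1569 -1.4152] F [0.2353 0.2079 0.6635] M [ 0.0311 -0.0109  0.0607] open 0.0854
(0.566, 0.014, 0.22) [0.09, 0.02, -16.86, -0.02, 0.16, -0.03]
```

View pics/s5.png

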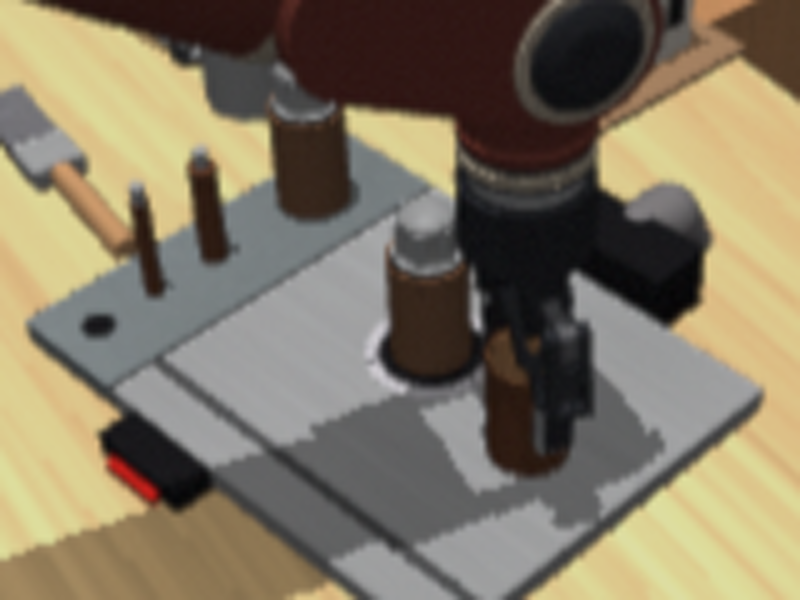

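Released, and the sleeve is upright. I'll lift straight up.

Request:
play_rows(motion=[[[-1,0,0,-1,0,0,0],[-1,0,0,-4,0,0,0],[-1,0,0,-8,0,0,0],[-1,0,0,-13,0,0,0],[-1,0,0,-17,0,0,0],[-1,0,0,-17,0,0,0]]])

```text
t: 11.85
tool_pos: [0.5694, 0.0134, 0.2275]
tool_rot: [0.409, 3.102, -0.001]
contact_force: [0.6, -0.6, 0.6]
opening: 0.0856
```

```bash
python3 - <<'E'
from h import *
st()
t=ctrl.get_image("top");s=ctrl.get_image("side")
crop(s,220,120,380,240,5,"pics/s6.png");crop(t,220,140,360,260,5,"pics/t6.png")
# circle fits of the nut outline
im=np.load("im0.npz")
cv2.imwrite("pics/nz_s.png",cv2.resize(im["s"][150:185,285:325,::-1],None,fx=16,fy=16,interpolation=cv2.INTER_CUBIC))
cv2.imwrite("pics/nz_t.png",cv2.resize(im["t"][170:205,270:310,::-1],None,fx=16,fy=16,interpolation=cv2.INTER_CUBIC))
E
```

```text
t 11.85 pos [0.5694 0.0134 0.2275] yawY 74.98 z [ 0.0124 -0.0021 -0.9999] q [-0.1067 -0.0849  1.7553 -0.0008  1.4586 -1.4152] F [ 0.6222 -0.586   0.5505] M [-0.0086 -0.0078 -0.0037] open 0.0856
```

View pics/s6.png

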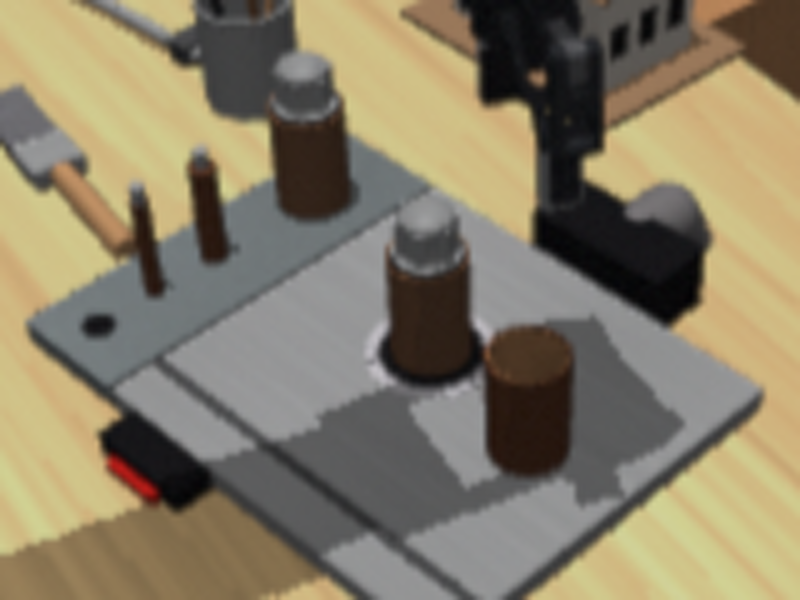

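View pics/nz_s.png

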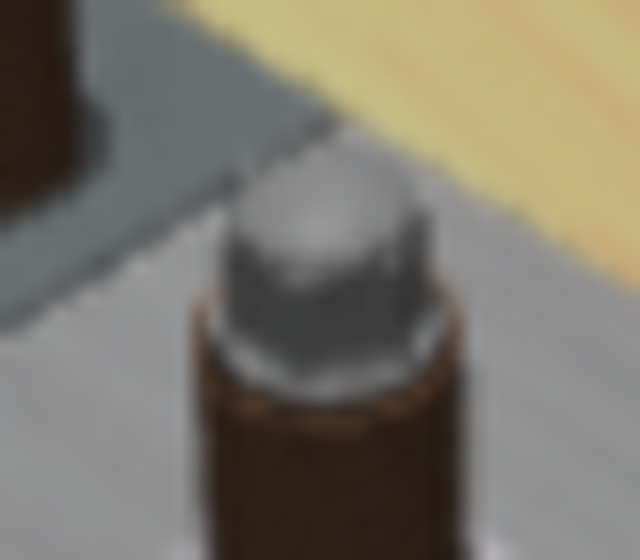

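View pics/nz_t.png

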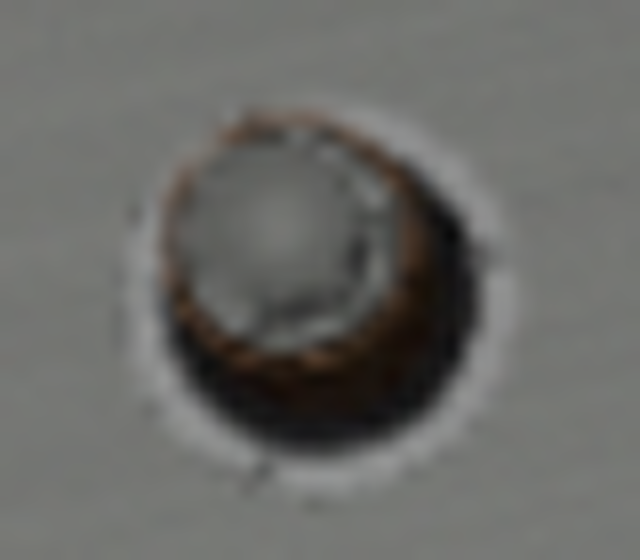

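The sleeve stands upright, at crop (529,400). Its position along the jaw axis is now known from the grip, so I can use it to check camera bias.

```bash
python3 - <<'E'
from h import *
s=ctrl.get_image("side");t=ctrl.get_image("top")
print("sleeve side",onz(s,(325.8,191.2),.096))
print("nut top",onz(t,(287.0,184.25),.1305))
o,d=ray(s,(305.4,166)); print("nut side",onz(s,(305.4,165.5),.1165))
crop(t,270,160,350,220,8,"pics/t7.png")
E
```

```text
sleeve side [0.5668 0.0096 0.096 ]
nut top [0.5629 0.1171 0.1305]
nut side [0.5675 0.1171 0.1165]
```

View pics/t7.png

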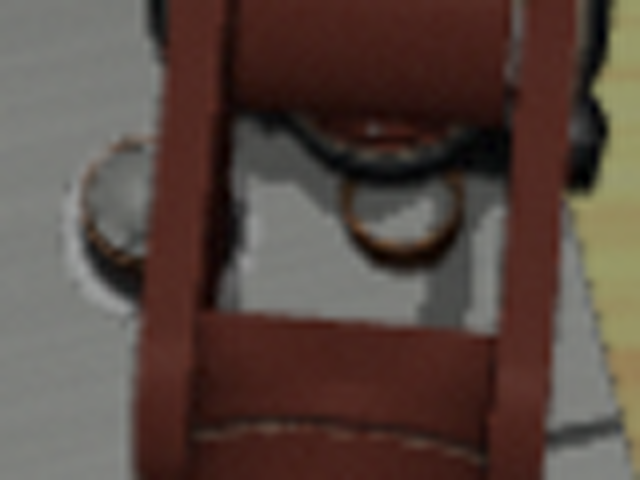

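```bash
python3 - <<'E'
from h import *
t=ctrl.get_image("top")
for r in(183,185,187): print("sleeve top",onz(t,(320.3,r),.096))
E
```

```text
sleeve top [0.5692 0.0134 0.096 ]
sleeve top [0.5628 0.0136 0.096 ]
sleeve top [0.5563 0.0137 0.096 ]
```

```bash
python3 - <<'E'
from h import *
go(.5645,.117,.20,11.9);go(.5645,.117,.15,11.9)
E
```

```text
(0.5645, 0.117, 0.2) [2.81, 9.94, 1.95, -0.06, 0.01, 63.07]
(0.5645, 0.117, 0.15) [2.81, 9.95, 6.95, -0.06, 0.01, 63.07]
```

Request:
play_rows(motion=[[[-1,0.5,2,0.5,0,0,10],[-1,1.5,5,1,0,0,20],[-1,2,8,1.5,0,0,30],[-1,2.8,9.9,2,0,0,40],[-1,2.8,9.9,2,0,0,50],[-1,2.8,9.9,2,0,0,60],[-1,2.8,9.9,2,0,0,63],[-1,2.8,9.9,2,0,0,63],[-1,2.8,9.9,2.5,0,0,63],[-1,2.8,9.9,3,0,0,63],[-1,2.8,9.9,3,0,0,63]]])

```text
t: 13.48
tool_pos: [0.5639, 0.1165, 0.1884]
tool_rot: [-1.977, -2.44, 0.003]
contact_force: [-0.3, 0.6, -0.3]
opening: 0.085
```

```bash
python3 - <<'E'
from h import *
st()
s=ctrl.get_image("side");t=ctrl.get_image("top")
crop(s,240,100,360,200,6,"pics/s8.png")
st()
go(.5645,.117,.108,11.9)
E
```

```text
t 13.47 pos [0.5639 0.1165 0.1884] yawY 11.98 z [-0.0023 -0.0008 -1.    ] q [ 0.0749 -0.0319  1.7706 -0.0007  1.4052 -0.1341] F [-0.3227  0.6437 -0.3339] M [ 0.0721 -0.007   0.0604] open 0.085
t 13.57 pos [0.5644 0.1165 0.1893] yawY 11.97 z [-0.0009 -0.0008 -1.    ] q [ 0.0748 -0.0325  1.7697 -0.0007  1.4053 -0.134 ] F [ 0.2052 -0.298  -0.1987] M [ 0.0306  0.0131 -0.0041] open 0.0852
(0.5645, 0.117, 0.108) [0.05, 0.03, 8.13, -0.06, 0.03, 0.07]
```

View pics/s8.png

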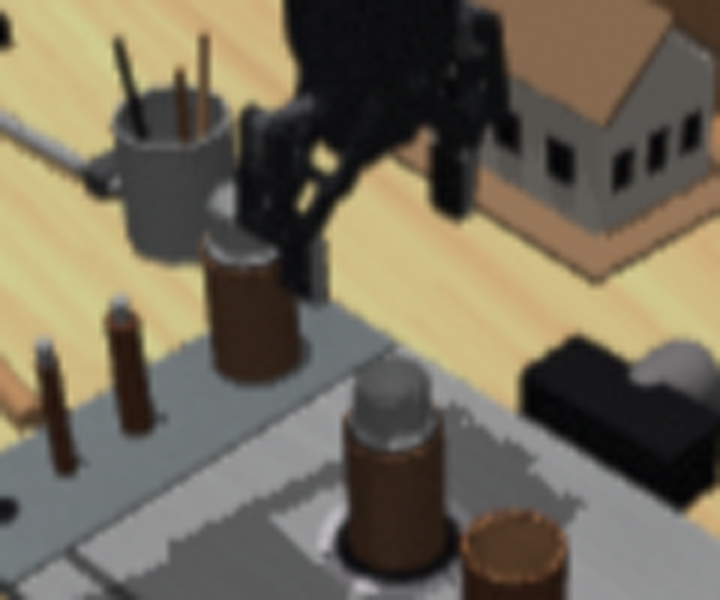

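Request:
play_rows(motion=[[[-1,0,0,2,0,0,0],[-1,0,0,4,0,0,0],[-1,0,0,6,0,0,0],[-1,0,0,7.5,0,0,0],[-1,0,0,8.1,0,0,0],[-1,0,0,8.1,0,0,0],[-1,0,0,8.1,0,0,0]]])

```text
t: 14.45
tool_pos: [0.565, 0.1165, 0.1092]
tool_rot: [1.977, 2.44, 0.0]
contact_force: [-0.2, 0.4, 0.5]
opening: 0.0854
```

```bash
python3 - <<'E'
from h import *
st()
s=ctrl.get_image("side")
crop(s,240,100,360,200,6,"pics/s9.png")
go(.5645,.117,.107,11.9)
E
```

```text
t 14.45 pos [0.565  0.1165 0.1092] yawY 11.98 z [ 0.0008 -0.0007 -1.    ] q [ 0.0748  0.0453  1.8319 -0.0008  1.2636 -0.134 ] F [-0.1636  0.4123  0.513 ] M [ 0.0204  0.0156 -0.0224] open 0.0854
(0.5645, 0.117, 0.107) [0.06, -0.05, 0.24, 0.05, 0.05, 0.07]
```

View pics/s9.png

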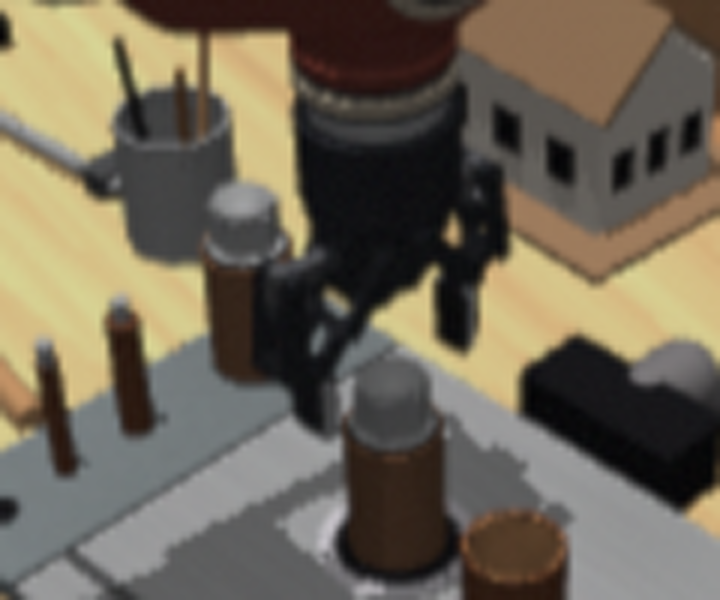

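The fingers straddle the nut, with tips at (320,430) and (455,345) and the nut at (393,390). I'll close gently.

Request:
play_rows(motion=[[[-0.5,0,0,0.2,0,0,0],[0,0,0,0.2,0,0,0],[0.2,0,0,0.2,0,0,0],[0.4,0,0,0.2,0,0,0],[1,0,0,0.2,0,0,0],[1,0,0,0.2,0,0,0],[1,0,0,0.2,0,0,0],[1,0,0,0.2,0,0,0]]], newtons=25)

```text
t: 15.5
tool_pos: [0.5653, 0.1166, 0.1076]
tool_rot: [1.977, 2.44, 0.001]
contact_force: [-0.0, 0.6, 3.1]
opening: 0.0333
```

```bash
python3 - <<'E'
from h import *
st()
s=ctrl.get_image("side")
crop(s,240,100,360,200,6,"pics/s10.png")
E
```

```text
t 15.5 pos [0.5653 0.1166 0.1076] yawY 11.97 z [ 0.0015 -0.0005 -1.    ] q [ 0.0748  0.0473  1.8328 -0.0007  1.26   -0.134 ] F [-0.0086  0.5713  3.0995] M [ 0.0107  0.003  -0.0172] open 0.0333
```

View pics/s10.png

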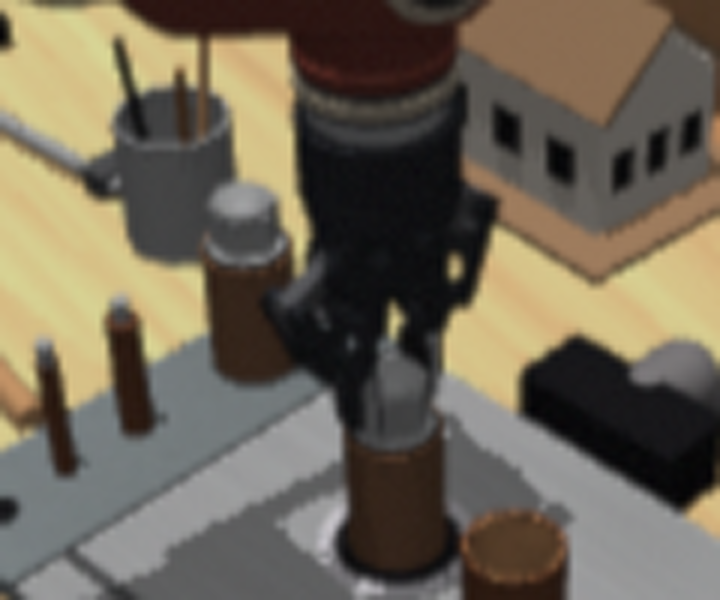

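The nut is held squarely (33.3 mm) with almost no side force. I'll try counter-clockwise seen from above (negative about tool z), gently first.

Request:
play_rows(motion=[[[1,0,0,0,0,0,0],[1,0,0,-0.01,0,0,-3],[1,0,0,-0.02,0,0,-5],[1,0,0,-0.03,0,0,-7],[1,0,0,-0.04,0,0,-9],[1,0,0,-0.04,0,0,-9]]], newtons=60)

```text
t: 16.3
tool_pos: [0.5651, 0.1165, 0.1078]
tool_rot: [1.779, 2.588, 0.0]
contact_force: [-0.6, 0.6, 0.7]
opening: 0.0326
```

```bash
python3 - <<'E'
from h import *
st()
E
```

```text
t 16.3 pos [0.5651 0.1165 0.1078] yawY 20.99 z [ 0.0011 -0.0007 -1.    ] q [ 0.0748  0.047   1.8328 -0.0008  1.2607 -0.2914] F [-0.6358  0.6448  0.6996] M [-0.0607  0.0114  0.0362] open 0.0326
```

There's no resisting torque after 9°, past the 5.7° stop. I'll continue, rising with the thread.

Request:
play_rows(motion=[[[1,0,0,-0.02,0,0,-5],[1,0,0,-0.05,0,0,-11],[1,0,0,-0.08,0,0,-18],[1,0,0,-0.11,0,0,-25],[1,0,0,-0.14,0,0,-31],[1,0,0,-0.14,0,0,-31]]])

```text
t: 17.05
tool_pos: [0.565, 0.1164, 0.109]
tool_rot: [1.025, 2.969, -0.001]
contact_force: [0.3, -1.4, 1.8]
opening: 0.0329
```

```bash
python3 - <<'E'
from h import *
st()
s=ctrl.get_image("side")
crop(s,240,100,360,200,6,"pics/s11.png")
E
```

```text
t 17.05 pos [0.565  0.1164 0.109 ] yawY 51.92 z [ 0.0008 -0.0008 -1.    ] q [ 0.0747  0.0455  1.8321 -0.0009  1.2632 -0.8311] F [ 0.2958 -1.3876  1.8337] M [-0.0672 -0.0089 -0.0052] open 0.0329
```

View pics/s11.png

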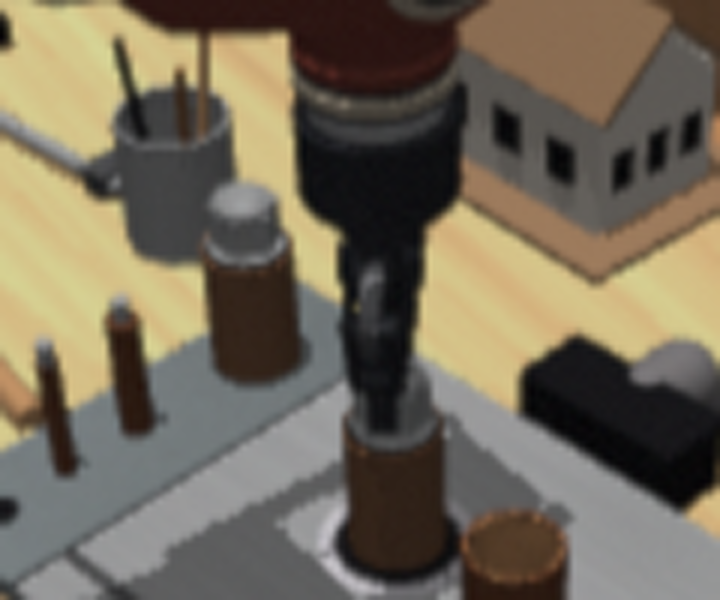

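Request:
play_rows(motion=[[[1,0,0,-0.03,0,0,-6],[1,0,0,-0.06,0,0,-13],[1,0,0,-0.09,0,0,-20],[1,0,0,-0.12,0,0,-27],[1,0,0,-0.15,0,0,-34],[1,0,0,-0.18,0,0,-41],[1,0,0,-0.21,0,0,-48],[1,0,0,-0.24,0,0,-55],[1,0,0,-0.24,0,0,-55],[1,0,0,-0.24,0,0,-55]]])

```text
t: 18.35
tool_pos: [0.5647, 0.1163, 0.1114]
tool_rot: [0.458, -3.108, 0.002]
contact_force: [-2.7, -1.9, 3.5]
opening: 0.0326
```

```bash
python3 - <<'E'
from h import *
st()
s=ctrl.get_image("side")
crop(s,240,100,360,200,6,"pics/s12.png")
E
```

```text
t 18.35 pos [0.5647 0.1163 0.1114] yawY 106.75 z [ 0.     -0.0012 -1.    ] q [ 0.0746  0.0426  1.8308 -0.0013  1.2683 -1.7882] F [-2.7112 -1.8604  3.4933] M [-0.2445  0.3906 -0.0313] open 0.0326
```

View pics/s12.png

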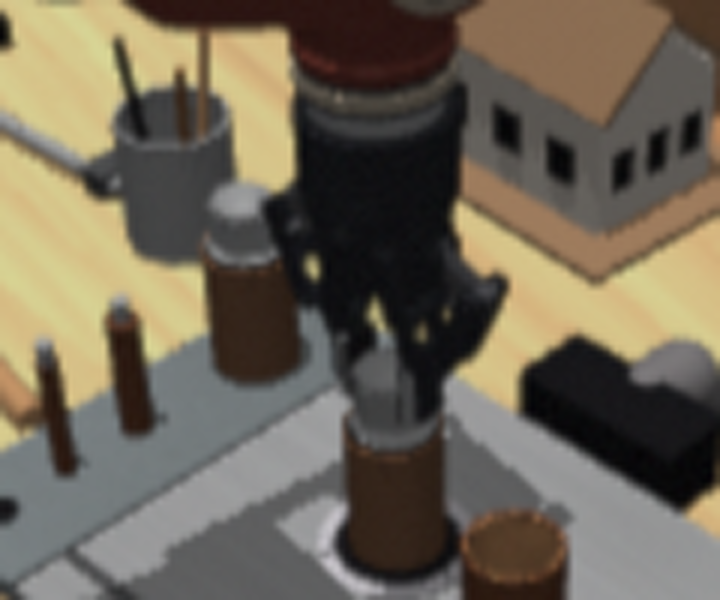

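The nut has turned 95° and risen about 4 mm, with small forces. I'll finish the thread, to about 155° in total.

Request:
play_rows(motion=[[[1,0,0,-0.03,0,0,-6],[1,0,0,-0.07,0,0,-13],[1,0,0,-0.1,0,0,-20],[1,0,0,-0.13,0,0,-27],[1,0,0,-0.17,0,0,-34],[1,0,0,-0.2,0,0,-41],[1,0,0,-0.23,0,0,-48],[1,0,0,-0.27,0,0,-55],[1,0,0,-0.3,0,0,-61],[1,0,0,-0.3,0,0,-61]]])

```text
t: 19.65
tool_pos: [0.5651, 0.1156, 0.1143]
tool_rot: [1.969, -2.447, 0.004]
contact_force: [1.1, -3.5, 0.6]
opening: 0.0328
```

```bash
python3 - <<'E'
from h import *
st()
E
```

```text
t 19.65 pos [0.5651 0.1156 0.1143] yawY 167.64 z [ 0.0009 -0.0026 -1.    ] q [ 0.074   0.0394  1.8288 -0.0028  1.2727 -2.851 ] F [ 1.0667 -3.5344  0.6317] M [-0.7706 -0.0927  0.0335] open 0.0328
```

Request:
play_rows(motion=[[[1,0,0,-0.1,0,0,0],[1,0,0,-0.2,0,0,0],[1,0,0,-0.3,0,0,0],[1,0,0,-0.4,0,0,0]]])

```text
t: 20.15
tool_pos: [0.5649, 0.1156, 0.1181]
tool_rot: [1.968, -2.447, 0.004]
contact_force: [1.2, -3.0, -3.3]
opening: 0.0326
```

Request:
play_rows(motion=[[[1,0,0,-0.3,0,0,0],[1,0,0,-0.6,0,0,0],[1,0,0,-1,0,0,0],[1,0,0,-1.5,0,0,0],[1,0,0,-2.5,0,0,0],[1,0,0,-3.5,0,0,0],[1,0,0,-4.5,0,0,0],[1,0,0,-5.5,0,0,0],[1,0,0,-6.5,0,0,0],[1,0,0,-7.5,0,0,0],[1,0,0,-8.3,0,0,0],[1,0,0,-9,0,0,0],[1,0,0,-9,0,0,0],[1,0,0,-9,0,0,0],[1,0,0,-9,0,0,0]]])

```text
t: 22.02
tool_pos: [0.5645, 0.1158, 0.2075]
tool_rot: [1.968, -2.446, 0.003]
contact_force: [0.1, -0.4, -1.8]
opening: 0.033
```

```bash
python3 - <<'E'
from h import *
st()
s=ctrl.get_image("side");t=ctrl.get_image("top")
crop(s,220,80,380,240,4,"pics/s13.png")
st()
cv2.imwrite("pics/t13.png",t["color"][:,:,::-1]);
E
```

```text
t 22.02 pos [0.5645 0.1158 0.2075] yawY 167.63 z [-0.0006 -0.0027 -1.    ] q [ 0.0745 -0.0461  1.752  -0.0027  1.4365 -2.8508] F [ 0.1144 -0.4423 -1.7667] M [ 0.0368  0.008  -0.0298] open 0.033
t 22.12 pos [0.5646 0.1158 0.2076] yawY 167.63 z [-0.0004 -0.0028 -1.    ] q [ 0.0746 -0.0461  1.7518 -0.0028  1.4366 -2.8508] F [-0.5039 -0.1601 -1.169 ] M [-0.0097  0.0019  0.027 ] open 0.0323
```

View pics/s13.png

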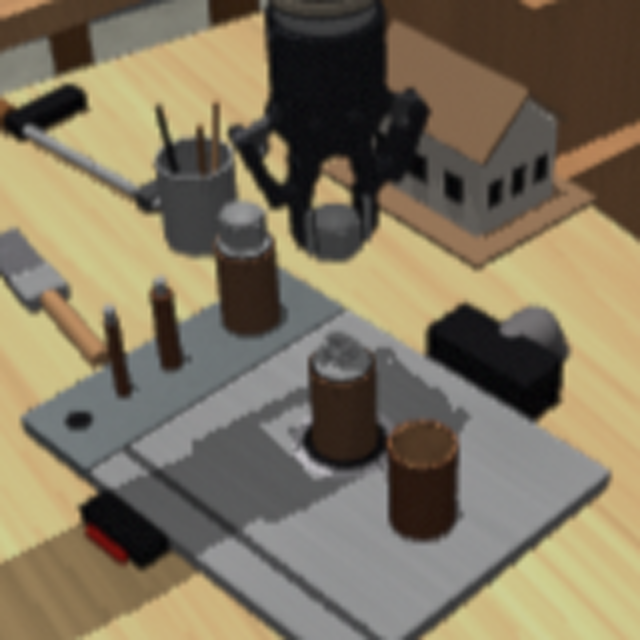

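View pics/t13.png

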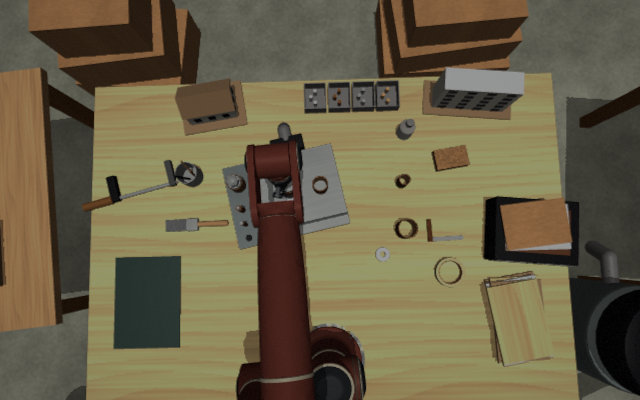

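The nut hangs level in the jaws at (335,230), about 100 mm above its seat. The spindle end is bare at (343,350), the sleeve is upright on the table at (423,480), and nothing else has moved. I'm handing in.

```bash
python3 -c "
from station import ctrl
print(ctrl.finish_job())"
```

```text
the job is handed in; nothing more can be done
None
```

The job is handed in at about 22 s of the 61 s allowed, with the sleeve on the steel table and the nut off the spindle. No verdict was reported.

- **Sleeve:** I stood the 51 mm sleeve on the steel table at about (0.567, 0.013) m, roughly 100 mm from the drum, and let go. The jaws read 51.3 mm on it, and the last picture shows it upright.
- **Nut:** I unscrewed it counter-clockwise seen from above, so it is right-hand threaded. It never hit the stop, so I did not try the other way. It turned about 156° (2.7 rad), rising about 6.7 mm, before I lifted it straight off.
- **Final state:** The nut is held level at a 60 N grip setting (opening 33 mm), with its underside about 95–100 mm above the seat. The wrist feels only about its weight, 1.2–1.8 N.
- **Rest of the bench:** In the last side and top pictures the spare nut, the other two sleeves and everything else look unmoved. I did not measure their positions again.

The two cameras disagreed by a few millimetres: the side view put the placed sleeve about 4 mm off in y. I used the top view and the grip position for the nut, and the jaws closed on it with almost no side force. The arm also stops 1–2 mm short on small moves, so I lowered the sleeve until the wrist felt the table (4.4 N).

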